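# Unstack fired tiles onto their kiln batts

## Task

Take the two stacks of terracotta tiles apart and lay every tile, same side up, on the dark kiln batt that has its own outline: long, short, oval, hexagon and disc. Each tile should lie flat and centred on its batt, the three oblong ones lined up with it. The tiles are brittle: set them down, do not drop or knock them off the stack.

Things in the scene. Friction and masses are not known exactly. Their poses are not given: they have to be found in the camera images.
- long_tile_mid (a point): Centre (half-way up) of the long tile: plain terracotta, a long rectangle, 156 x 52 mm with a brown line near each end, 18 mm thick, 260 g or so. x runs along its length, y across its width, z up. It lies on the table as the bottom of one stack.
- oval_tile_mid (a point): Centre (half-way up) of the oval tile: plain terracotta, an oblong with half-round ends, 112 mm over all x 52 mm, 18 mm thick, 180 g or so. x runs along its length, y across its width, z up. It lies on the table as the bottom of the other stack.
- short_tile_mid (a point): Centre (half-way up) of the short tile: plain terracotta, a short, narrow rectangle, 96 x 44 mm with a brown line near each end, 18 mm thick, 140 g or so. x runs along its length, y across its width, z up. At the start it is in the second layer, roughly crosswise on either the long or the oval tile, with the disc on top of it.
- hex_tile_mid (a point): Centre (half-way up) of the hex tile: plain terracotta, a regular hexagon, 52 mm across its flats with a thin brown ring drawn on top, 18 mm thick, 80 g or so. y is square to one pair of its flats (x points to a corner), z up. At the start it is the second and top layer, on whichever of the long and oval tiles does not carry the short tile.
- disc_tile_mid (a point): Centre (half-way up) of the disc tile: plain terracotta, a round disc, 36 mm in diameter with a thin brown ring drawn on top, 18 mm thick, 35 g or so. z up. At the start it lies on the short tile, as the third layer.
- long_batt_top (a point): Centre of the upper face of the long batt: a dark grey flat plate, long rectangle, 180 x 76 mm, 8 mm thick, fixed to the table: the outline of the long tile, 12 mm larger all round. x runs along its length, y across its width, z up.
- oval_batt_top (a point): Centre of the upper face of the oval batt: a dark grey flat plate, oblong with half-round ends, 136 x 76 mm, 8 mm thick, fixed to the table: the outline of the oval tile, 12 mm larger all round. x runs along its length, y across its width, z up.
- short_batt_top (a point): Centre of the upper face of the short batt: a dark grey flat plate, short rectangle, 120 x 68 mm, 8 mm thick, fixed to the table: the outline of the short tile, 12 mm larger all round. x runs along its length, y across its width, z up.
- hex_batt_top (a point): Centre of the upper face of the hex batt: a dark grey flat plate, regular hexagon, 76 mm across its flats, 8 mm thick, fixed to the table: the outline of the hex tile, 12 mm larger all round. y is square to one pair of its flats (x points to a corner), z up.
- disc_batt_top (a point): Centre of the upper face of the disc batt: a dark grey flat plate, round, 60 mm in diameter, 8 mm thick, fixed to the table: the outline of the disc tile, 12 mm larger all round. z up.
Things that resemble listed ones, but are neither listed nor needed, are in the scene too. Leave any green look-alike of the part that bears hex_tile_mid alone. Leave any white look-alike of the part that bears short_tile_mid alone.

How it is judged:
By the outcome, as a careful person would: the job done as asked, in the order asked, and still so for the second after the job is handed in, with the robot touching nothing.
It also fails if it takes over 120 s, if anything falls off the work surface, if the arm or the gripper's body presses on something with over 40 N, if the wrist force passes 120 N, or if a joint passes its speed limit or range.

## Robot

A 6-joint arm with a two-finger parallel gripper is mounted at the origin on the work surface. World frame = base frame: x ahead of the robot, y to its left, z up, the work surface at z = 0. Lengths are in mm, angles in degrees, forces in N, time in s.
With the tool pointing down it reaches from about 350 to 850 mm from the base axis. Payload 8.1 kg.
Tool frame: the origin (TCP) lies at the very end of the fingers, on their centre line; the grasp point (between the pads) lies 19 mm behind it; z points along the fingers, y is the line along which they close (so a half turn about z gives the same grasp; the last joint's range is limited). The gripper opens to 85 mm and grips with 20 to 120 N. Pads are 22 mm wide; open, the fingers measure 114 mm over their backs; the gripper's body (76 mm by 85 mm) begins 54 mm behind the grasp point. The pads swing forward as they close: fully open they stand 13 mm farther back than shut.
Start: joints at [-75.997, 7.471, 85.268, -0, 87.261, -4.893], TCP at [194.332, -567.662, 210.092] pointing down, gripper open.
Joint ranges: [-169.43, 169.43], [-51.17, 129.36], [1.28, 143.12], [-76.62, 256.62], [0, 156.53], [-152.29, 152.29]. Speed limits (degrees/s): [136.94, 136.94, 159.86, 180, 180, 180].

## Interface

Orientations are given as [roll, pitch, yaw] about the fixed x, y, z axes, in that order (R = Rz(yaw) Ry(pitch) Rx(roll)).
In Python, from bench import sense, eyes, job, models gives the robot as it stands. The module is installed in compiled form; this text tells all that it offers.
- The arm moves only by the tool apply_moves, never from a script. Its argument "rows" is a list of rows, each a list of 6 numbers: the shift along the tool's x, y, z in mm, then the turn, a rotation vector about the tool's x, y, z in rad. In form: [[dx, dy, dz, rx, ry, rz], ...]. A call has exactly 5 rows; each row shifts and turns the commanded pose from where the row before left it, along the tool's axes as they then stand; what a row does not reach is not made up. A row lasts 1/8 s, in which the tool goes at most 62.5 mm and 10.7 degrees, less where a joint would pass 70% of its speed; a pose out of reach is approached as far as the arm can. A call is refused whole if a number of a shift passes 62.5 or a number of a turn 0.188, either way. A call with a gripper value outside its range is refused whole. "fingers" is the finger opening in mm, from 0 to 85.4, set as the call begins (left out, the last holds). The fingers move at their own pace and stop on an object; "grip_force" is the grip in N (left out, the last holds). Time passes only in rows, so rows that do not move let the fingers close, or fill a call up. It gives the time, the measured TCP pose, the force, the opening and the grip force at its end, in the units of the state.
- sense(): the state, without advancing time (a new reading comes with each control period).
- eyes.snapshot(name): name is "side" or "top" or "wrist"; returns (picture, depth): 400x640x3 uint8, red, green, blue; 400x640 float32, mm along the optical axis (not along the pixel's ray), 0 where there is no reading.
- eyes.get_calibration(name): a dict with "intrinsics" (3x3 intrinsics, pixels), "R" (3x3) and "t" (3): a world point X has camera coordinates R X + t; the wrist camera has in their place "mount" (4x4, takes a point from camera to tool coordinates, whose origin is the TCP and whose axes are the flange's). Camera axes: x right, y down, z forward; pixel columns grow to the right and rows downward; lengths in mm; the calibration is good to about 2 mm. A picture is of the moment at which its call begins: read the wrist's pose just before it. get_calibration takes no time and is no camera call.
- job.hand_in(): hands the job in; it is judged then, once.
Trained networks look in the newest picture that a camera, given by its name, has taken for a name from the list of things; names that differ only in an ending like _2 or _b are one class to them, and where a whole thing is asked for, a point or a joint stands for the part that bears it (a point fixed in the world has none). Each returns a list of dicts, best first, with "confidence" (0 to 1); they miss things now and then, are a little off and sometimes report something else, mostly with a low value. They report only what shows in the picture. A call takes as long as a camera call. They do not tell look-alikes from the thing itself.
- models.boxes_of(name, camera): "xyz" ([x, y, z] in mm, in world coordinates, good to about 4 mm: the middle of the surface that is visible of it).
- models.cut_out(name, camera): "pixels" (400x640 bool, what is visible of it).
- models.place_of(name, camera): "xyz" ([x, y, z] in mm, in world coordinates, good to about 4 mm: a listed point, or the origin of a listed thing).
The state is a dict: "time": time; "joint_pos": joint angles; "qd": joint speeds; "joint_efforts": joint torques, N m; "tool_pos": TCP position; "tcp_rot": TCP orientation; "ft_force": force on the tool from outside, world axes, zero at the start; "wrist_torque": the same for the moment, N m; "finger_gap": finger opening in mm; "grip_force": force on a finger pad.
Only numpy, scipy, OpenCV 4.12 (cv2) and the standard library are available. Lean on these libraries where they do the work, as an engineer would, in place of code of your own. Each camera call takes 0.05 s, during which the arm holds its last target. There are 200 camera calls.

## Working session

There is one attempt and no reset: what is moved stays moved. The work goes in short steps, Python scripts to look and compute and a tool call to move; the robot and the scene stay as the last step left them, time stands still between calls to the robot, and variables do not carry over. Pictures are saved under pics/ and viewed, at most 14 in all, crops included, and the job is handed in when it is done.

Besides the shell and the picture viewer there is one more tool, called after ">>>" by a JSON object that holds its "op" and its "data", one argument or row to a line. apply_moves: Moves the arm, as the interface text tells. Its arguments: {"type":"object","properties":{"rows":{"type":"array"},"fingers":{"type":"number"},"grip_force":{"type":"number"}},"required":["rows"]}

```bash
mkdir -p pics
python3 - <<'E'
from bench import sense, eyes, job, models
import cv2
print(sense())
for n in ("top","side"):
    p,d=eyes.snapshot(n); cv2.imwrite(f"pics/{n}0.png",p[:,:,::-1]); 
    c=eyes.get_calibration(n); print(n,c)
    for k in ["long","oval","short","hex","disc"]:
        for s in ("_tile_mid","_batt_top"):
            print(k+s,[( [round(v) for v in r["xyz"]],round(r["confidence"],2)) for r in models.place_of(k+s,n)])
print(sense()["time"])
E
```

```text
{'time': 0.0, 'joint_pos': array([-7.59978645e+01,  7.51577887e+00,  8.53310236e+01,  3.35475095e-04,
        8.72613406e+01, -4.89070893e+00]), 'qd': array([-0.01429968, -0.00523852, -0.0206861 , -0.00489893,  0.04140483,
        0.01842236]), 'joint_efforts': array([-1.99530332e-03, -5.69402111e+01, -5.00554812e+01, -1.80271982e-04,
        1.48454594e-02,  2.64481292e-05]), 'tool_pos': array([ 194.17993768, -567.07329725,  209.02076269]), 'tcp_rot': array([-1.79892279e+02, -9.55360749e-03,  1.88928191e+01]), 'ft_force': array([ 0.38921892,  0.93561826, -0.3435623 ]), 'wrist_torque': array([-0.03643117,  0.03529233,  0.02112405]), 'grip_force': 0.0, 'finger_gap': 85.53619856233922}
top {'intrinsics': array([[365.15920778,   0.        , 318.84904596],
       [  0.        , 365.15920778, 198.52540419],
       [  0.        ,   0.        ,   1.        ]]), 'R': array([[-0.00393362, -0.99991844, -0.01215103],
       [-0.99353147,  0.00528694, -0.113434  ],
       [ 0.11348899,  0.01162623, -0.99347123]]), 't': array([ 63.39777319, 522.90847102, 893.14753685])}
long_tile_mid [([477, 0, 2
[... 637 characters left out ...]
   ,   0.        ,   1.        ]]), 'R': array([[-0.94368433, -0.33062888,  0.01201757],
       [-0.26525022,  0.73437086, -0.62477337],
       [ 0.19774276, -0.5927765 , -0.78071366]]), 't': array([ 510.61749122,  140.13219326, 1118.57420766])}
long_tile_mid [([567, 398, 8], 0.8)]
long_batt_top [([649, 159, 10], 0.61)]
oval_tile_mid [([467, 8, 9], 0.78)]
oval_batt_top [([667, -155, 7], 0.57)]
short_tile_mid [([374, 106, 7], 0.88), ([476, 3, 28], 0.58)]
short_batt_top [([363, -265, 7], 0.97)]
hex_tile_mid [([566, 398, 25], 0.81), ([499, 499, 7], 0.63)]
hex_batt_top [([370, 286, 10], 0.88)]
disc_tile_mid [([483, -2, 46], 0.59), ([665, -156, 7], 0.4)]
disc_batt_top [([555, -366, 6], 0.78)]
1.1
```

View pics/top0.png

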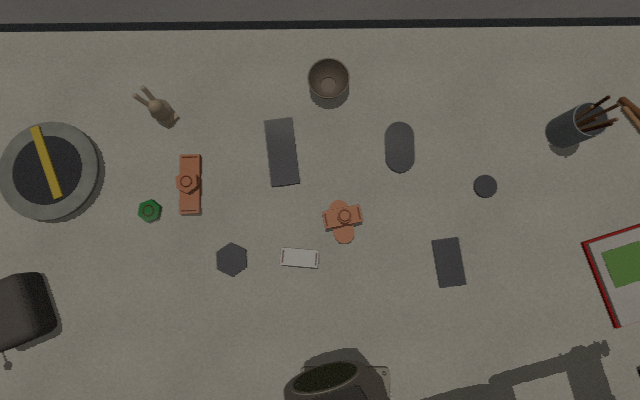

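View pics/side0.png

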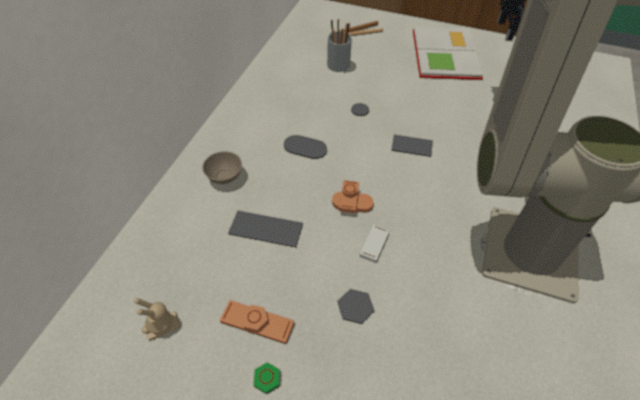

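The top view shows these, with their pixels:
- **Stack A:** the hex (186,182) lies on the long tile (190,184).
- **Stack B:** the disc (345,216) lies on the short tile, which lies on the oval (342,222).
- **Look-alikes to leave:** the green hexagon (149,210) and the white short tile (300,258).
- **Batts:** long (282,152), oval (399,147), disc (485,186), short (448,262) and hex (232,260).

Next I'll fit poses by matching silhouettes.

```bash
cat > h.py <<'E'
import numpy as np, cv2
from bench import sense, eyes, models
from scipy.optimize import minimize
def outline(k,g=0):
    if k in("long","short"):
        L,W={"long":(156,52),"short":(96,44)}[k]; L=L/2+g; W=W/2+g
        return np.array([[L,W],[-L,W],[-L,-W],[L,-W]],float)
    a=np.radians(np.arange(0,360,5))
    if k=="oval":
        r=26+g; return np.c_[r*np.cos(a)+30*np.sign(np.cos(a).round(6)),r*np.sin(a)]
    if k=="hex":
        a=np.radians(np.arange(0,360,60)); r=(26+g)/np.cos(np.pi/6)
    else: r=18+g
    return np.c_[r*np.cos(a),r*np.sin(a)]
def place(o,x,y,yaw):
    c,s=np.cos(np.radians(yaw)),np.sin(np.radians(yaw)); return o@np.array([[c,s],[-s,c]])+[x,y]
def proj(cal,P):
    q=P@cal["R"].T+cal["t"]; q=q@cal["intrinsics"].T; return q[:,:2]/q[:,2:]
S=8
def sil(cal,roi,items):
    x0,y0,x1,y1=roi; m=np.zeros(((y1-y0)*S,(x1-x0)*S),np.uint8)
    for k,g,z0,z1,x,y,yaw in items:
        o=place(outline(k,g),x,y,yaw)
        P=np.vstack([np.c_[o,np.full(len(o),z)] for z in(z0,z1)])
        h=cv2.convexHull(proj(cal,P).astype(np.float32))[:,0]
        cv2.fillPoly(m,[np.round(((h+.5-[x0,y0])*S-.5)*16).astype(np.int32)],255,shift=4)
    return cv2.resize(m,(x1-x0,y1-y0),interpolation=cv2.INTER_AREA)/255.
def alpha(pic,kind):
    p=pic.astype(float)
    if kind=="tile":
        v=(p[...,0]-p[...,2])/(p[...,0]+1); v=np.where(p[...,0]>p[...,1],v,0); return v,.15,.45
    return p.max(2),None,None
def fit(pics,items,free,kind,steps):
    """items: list of [k,g,z0,z1,x,y,yaw]; free: indices of items optimised"""
    data=[]
    for cal,pic in pics:
        uv=np.vstack([proj(cal,np.c_[place(outline(i[0],i[1]+15),*i[4:]),np.full(len(outline(i[0])),10.)]) for i in items])
        r=[int(v) for v in(*np.maximum(uv.min(0),0),*np.minimum(uv.max(0)+1,[640,400]))]
        c=pic[r[1]:r[3],r[0]:r[2]].astype(float)
        if kind=="tile":
            v=(c[...,0]-c[...,2])/(c[...,0]+1); v[c[...,0]<c[...,1]*1.1]=0; hi=np.median(v[v>.3]); lo=np.median(v[v<.2]); a=np.clip((v-lo)/(hi-lo),0,1)
        else:
            v=c.max(2); m=sil(cal,r,items); lo=np.median(v[m<.05]); hi=np.median(v[m>.95]); a=np.clip((lo-v)/(lo-hi),0,1)
        data.append((cal,r,a))
    def build(q):
        it=[list(i) for i in items]
        for n,f in enumerate(free): it[f][4:]=q[3*n:3*n+3]
        return it
    cost=lambda q:sum(((sil(c,r,build(q))-a)**2).sum() for c,r,a in data)
    q0=np.array([v for f in free for v in items[f][4:]],float); 
    for s in steps:
        sx=np.vstack([q0]+[q0+s*np.eye(len(q0))[i] for i in range(len(q0))])
        r=minimize(cost,q0,method="Nelder-Mead",options=dict(initial_simplex=sx,maxiter=600,xatol=.03,fatol=.01)); q0=r.x
    return q0,r.fun,sum((a).sum() for _,_,a in data)
def snaps(names=("top","side")):
    return [(eyes.get_calibration(n),eyes.snapshot(n)[0]) for n in names]
E
cat > m.py <<'E'
from h import *
P=snaps()
B=dict(long=(648,159,5),oval=(664,-152,0),short=(362,-266,5),hex=(370,287,0),disc=(556,-366,0))
for k,b in B.items():
    for nm,pp in(("top",P[:1]),("side",P[1:]),("both",P)):
        q,c,a=fit(pp,[[k,12,0,8,*b]],[0],"batt",(8,3)); print(k,nm,q.round(1),round(c/a,3))
for nm,pp in(("top",P[:1]),("side",P[1:]),("both",P)):
    q,c,a=fit(pp,[["long",0,0,18,567,398,0],["hex",0,18,36,566,398,0]],[0,1],"tile",(8,3)); print("A",nm,q.round(1),round(c/a,3))
    q,c,a=fit(pp,[["oval",0,0,18,470,3,0],["short",0,18,36,477,0,90],["disc",0,36,54,478,-3,0]],[0,1,2],"tile",(8,3)); print("B",nm,q.round(1),round(c/a,3))
print(eyes.get_calibration("wrist"))
E
time python3 m.py
```

```text
long top [651.3 159.5   7.1] 0.013
long side [648.4 162.7   7.1] 0.017
long both [650.1 160.5   7. ] 0.03
oval top [ 6.623e+02 -1.507e+02 -2.000e-01] 0.008
oval side [ 658.8 -146.8   -1. ] 0.016
oval both [ 6.614e+02 -1.501e+02 -4.000e-01] 0.026
short top [ 362.7 -266.5    7.6] 0.006
short side [ 359.8 -261.9    7.3] 0.027
short both [ 362.4 -265.8    7.4] 0.032
hex top [371.7 285.7   4.1] 0.009
hex side [368.6 289.1   3.4] 0.014
hex both [370.1 287.2   4.7] 0.037
disc top [ 556.6 -369.4    5.6] 0.009
disc side [ 553.4 -365.     6.7] 0.039
disc both [ 556.2 -368.9    7.8] 0.044
A top [566.3 397.8   1.7 568.5 398.5   4.3] 0.011
B top [466.5   4.5  12.2 478.1   3.  100.7 479.1  -7.2   2.8] 0.004
A side [563.  398.2   1.  565.6 401.2   7. ] 0.028
B side [ 4.638e+02  6.500e+00  1.150e+01  4.745e+02  6.200e+00  1.016e+02
  4.721e+02 -2.800e+00 -4.000e-01] 0.024
A both [564.8 398.2   1.6 567.5 400.4   2.5] 0.031
B both [465.6   4.8  12.1 477.6   3.9 100.5 474.  -10.2  -5.2] 0.031
{'intrinsics': array([[332.70882095,   0.        , 320.17333962],
       [  0.        , 332.70882095, 199.12670239],
       [  0.        ,   0.        ,   1.        ]]), 'mount': array([[ 6.32915646e-04, -9.58018718e-01, -2.86704963e-01,
         7.31997688e+01],
       [ 9.99999103e-01,  9.44792436e-04, -9.49456041e-04,
         5.43217471e-01],
       [ 1.18047334e-03, -2.86704105e-01,  9.58018456e-01,
        -1.63454784e+02],
       [ 0.00000000e+00,  0.00000000e+00,  0.00000000e+00,
         1.00000000e+00]])}
real	0m1.718s
user	0m1.661s
sys	0m0.092s
```

>>> {"op": "apply_moves", "data": {
  "rows": [
    [26,-23,0,0,0,0],
    [26,-23,0,0,0,0],
    [26,-23,0,0,0,0],
    [26,-23,0,0,0,0],
    [26,-23,0,0,0,0]
  ],
  "fingers": 85,
  "grip_force": 40
}}

```text
time: 1.82
tool_pos: [280.6, -415.8, 210.2]
tcp_rot: [180.0, -0.0, 18.9]
ft_force: [0.8, 0.6, 0.4]
finger_gap: 84.8
grip_force: 0.0
```

>>> {"op": "apply_moves", "data": {
  "rows": [
    [26,-23,0,0,0,0],
    [26,-23,0,0,0,0],
    [26,-23,0,0,0,0],
    [0,0,0,0,0,0],
    [0,0,0,0,0,0]
  ]
}}

```text
time: 2.45
tool_pos: [331.4, -326.6, 210.3]
tcp_rot: [180.0, 0.0, 18.9]
ft_force: [0.3, -0.7, -0.7]
finger_gap: 85.4
grip_force: 0.0
```

```bash
cat >> h.py <<'E'
from scipy.spatial.transform import Rotation as Ro
def pose():
    s=sense(); return np.array(s["tool_pos"]),np.array(s["tcp_rot"])
def wrist():
    p,r=pose(); pic=eyes.snapshot("wrist")[0]; c=eyes.get_calibration("wrist")
    T=np.eye(4); T[:3,:3]=Ro.from_euler("xyz",r,degrees=True).as_matrix(); T[:3,3]=p
    W=np.linalg.inv(T@c["mount"]); return dict(intrinsics=c["intrinsics"],R=W[:3,:3],t=W[:3,3]),pic
def go(x,y,z,yaw=None):
    p,r=pose(); a=np.radians(r[2]); dx,dy=x-p[0],y-p[1]
    print("at",p.round(1),r.round(2),"| tool d: %.1f %.1f %.1f"%(dx*np.cos(a)+dy*np.sin(a),dx*np.sin(a)-dy*np.cos(a),p[2]-z),
      "" if yaw is None else "rz %.3f"%-np.radians((yaw-r[2]+180)%360-180))
E
cat > w1.py <<'E'
from h import *
for _ in range(2): print(pose())
P=[wrist()]; cv2.imwrite("pics/w1.png",P[0][1][:,:,::-1])
for k,b in dict(short=(362,-265,7.5),disc=(556,-368,0)).items():
    print(k,proj(P[0][0],np.array([[*b[:2],8.]])).round(), [v for v in (fit(P,[[k,12,0,8,*b]],[0],"batt",(8,3)))])
go(470,0,210,100.6)
E
python3 w1.py
```

```text
(array([ 331.44705945, -326.59580471,  210.2694057 ]), array([1.79962323e+02, 1.22190486e-02, 1.89263708e+01]))
(array([ 331.44705945, -326.59580471,  210.2694057 ]), array([1.79962323e+02, 1.22190486e-02, 1.89263708e+01]))
short [[275. 123.]] [array([ 362.22405391, -267.35399056,    7.52565732]), np.float64(44.26668049839728), np.float64(7350.630769230769)]
disc [[439. -39.]] [array([ 556., -368.,    0.]), np.float64(nan), np.float64(nan)]
at [ 331.3 -326.8  210.2] [1.7997e+02 1.0000e-02 1.8880e+01] | tool d: 237.0 -264.4 0.2 rz -1.426
  return _methods._mean(a, axis=axis, dtype=dtype,
  ret = ret.dtype.type(ret / rcount)
```

View pics/w1.png

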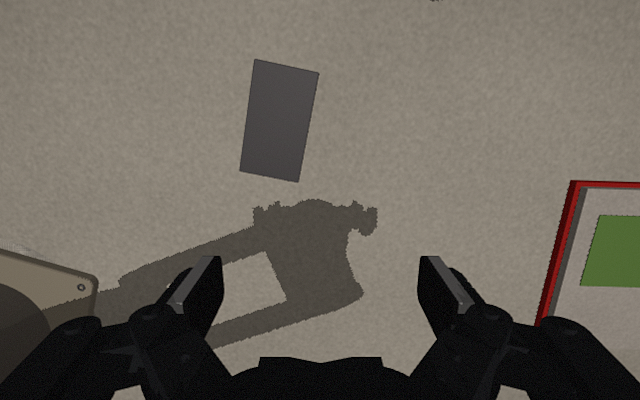

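The wrist view shows the short batt at (279,120). Its fitted pose agrees with the top camera to within 1 mm. Next stop is stack B.

>>> {"op": "apply_moves", "data": {
  "rows": [
    [39.5,-44,0,0,0,0],
    [39.5,-44,0,0,0,0],
    [39.5,-44,0,0,0,0],
    [39.5,-44,0,0,0,0],
    [39.5,-44,0,0,0,0]
  ]
}}

```text
time: 3.12
tool_pos: [447.8, -53.5, 210.3]
tcp_rot: [180.0, -0.0, 18.8]
ft_force: [0.9, -0.2, 0.2]
finger_gap: 84.9
grip_force: 0.0
```

>>> {"op": "apply_moves", "data": {
  "rows": [
    [39.5,-44,0,0,0,0],
    [0,0,0,0,0,-0.178],
    [0,0,0,0,0,-0.178],
    [0,0,0,0,0,-0.178],
    [0,0,0,0,0,-0.178]
  ]
}}

```text
time: 3.75
tool_pos: [470.5, -0.7, 210.0]
tcp_rot: [-180.0, 0.0, 60.0]
ft_force: [0.1, -0.2, -0.2]
finger_gap: 84.6
grip_force: 0.0
```

>>> {"op": "apply_moves", "data": {
  "rows": [
    [0,0,0,0,0,-0.178],
    [0,0,0,0,0,-0.178],
    [0,0,0,0,0,-0.178],
    [0,0,0,0,0,-0.178],
    [0,0,0,0,0,0]
  ]
}}

```text
time: 4.38
tool_pos: [470.5, -0.7, 210.0]
tcp_rot: [-180.0, 0.0, 100.3]
ft_force: [-0.3, -0.6, 0.6]
finger_gap: 84.5
grip_force: 0.0
```

```bash
cat > w2.py <<'E'
from h import *
P=[wrist()]; cv2.imwrite("pics/w2.png",P[0][1][:,:,::-1])
q,c,a=fit(P,[["oval",0,0,18,466,5,12],["short",0,18,36,478,3,100.6],["disc",0,36,54,478,-5,0]],[0,1,2],"tile",(8,3)); print("B",q.round(1),round(c/a,3))
print(proj(P[0][0],np.array([[478,3,36.],[478,-5,54]])))
for n in("wrist",): print([(r["xyz"],r["confidence"]) for r in models.place_of("disc_tile_mid",n)])
go(478,-3,210,100.6)
E
python3 w2.py
```

```text
B [4.662e+02 4.400e+00 1.220e+01 4.774e+02 3.100e+00 1.009e+02 4.763e+02
 3.000e-01 4.900e+00] 0.005
[[327.82428899 171.02115614]
 [326.69353475 182.57752883]]
[([478.7, 1.3, 41.2], 0.63)]
at [ 4.703e+02 -3.000e-01  2.100e+02] [-179.99    0.    100.18] | tool d: -4.0 7.1 -0.0 rz -0.007
```

View pics/w2.png

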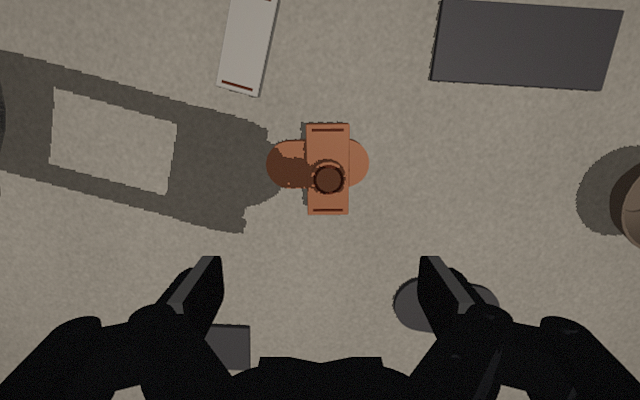

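The stack sits at (327,170) with the disc ring near (328,179). The white look-alike is at (250,45) and stays put. I'll go closer before grasping.

>>> {"op": "apply_moves", "data": {
  "rows": [
    [-3,8,20,0,0,0],
    [0,0,20,0,0,0],
    [0,0,20,0,0,0],
    [0,0,20,0,0,0],
    [0,0,0,0,0,0]
  ]
}}

```text
time: 5.1
tool_pos: [477.3, -1.3, 128.4]
tcp_rot: [-179.8, -0.1, 100.3]
ft_force: [-0.0, -0.5, 1.5]
finger_gap: 84.8
grip_force: 0.0
```

```bash
cat > w3.py <<'E'
from h import *
c,pic=wrist()
q,co,a=fit([(c,pic)],[["oval",0,0,18,466,5,12],["short",0,18,36,478,3,100.6],["disc",0,36,54,478,-2,0]],[0,1,2],"tile",(4,2)); print("B",q.round(1),round(co/a,3))
v=pic.copy(); o=outline("disc")
for xy in [(478,-2),(480,-2)]:
    cv2.polylines(v,[np.round(proj(c,np.c_[place(o,*xy,0),np.full(len(o),54.)])*16).astype(np.int32)],True,(0,255,255) if xy[0]==478 else (255,255,0),1,shift=4)
u=proj(c,np.array([[478,-2,54.]]))[0].astype(int); print(u)
cr=np.hstack([w[u[1]-45:u[1]+45,u[0]-60:u[0]+60] for w in(pic,v)])
cv2.imwrite("pics/w3.png",cv2.resize(cr,None,fx=3.3,fy=3.3,interpolation=cv2.INTER_CUBIC)[:,:,::-1])
go(478,-2,130,100.8)
E
python3 w3.py
```

```text
B [466.4   4.3  12.2 477.8   3.  101.2 478.   -0.5   1.9] 0.005
[320 202]
at [478.2  -1.3 129.7] [-1.7991e+02 -3.0000e-02  1.0035e+02] | tool d: -0.6 -0.3 -0.3 rz -0.008
```

View pics/w3.png

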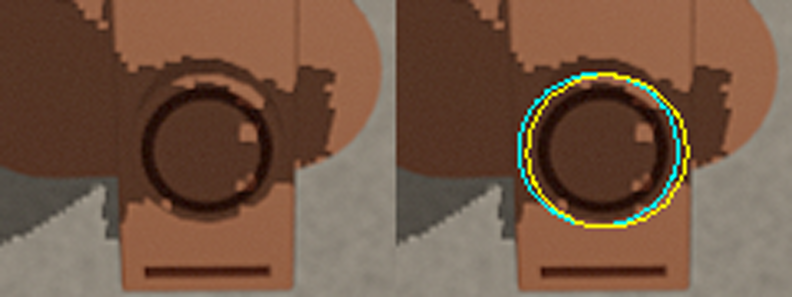

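The ring centre agrees with (478, -2), so I'll grasp the disc.

>>> {"op": "apply_moves", "data": {
  "rows": [
    [0,0,20,0,0,0],
    [0,0,20,0,0,0],
    [0,0,20,0,0,0],
    [0,0,20,0,0,0],
    [0,0,10,0,0,0]
  ]
}}

```text
time: 5.78
tool_pos: [478.9, -1.3, 40.2]
tcp_rot: [180.0, 0.0, 100.4]
ft_force: [0.1, 0.3, -0.3]
finger_gap: 85.2
grip_force: 0.0
```

>>> {"op": "apply_moves", "data": {
  "rows": [
    [0,0,0,0,0,0],
    [0,0,0,0,0,0],
    [0,0,0,0,0,0],
    [0,0,0,0,0,0],
    [0,0,0,0,0,0]
  ],
  "fingers": 25
}}

```text
time: 6.4
tool_pos: [478.8, -1.2, 40.3]
tcp_rot: [180.0, 0.0, 100.5]
ft_force: [-0.2, -0.0, 0.7]
finger_gap: 25.0
grip_force: 0.0
```

>>> {"op": "apply_moves", "data": {
  "rows": [
    [0,0,0,0,0,0],
    [0,0,-5,0,0,0],
    [0,0,-15,0,0,0],
    [0,0,-20,0,0,0],
    [0,0,0,0,0,0]
  ]
}}

```text
time: 7.02
tool_pos: [480.7, -1.4, 82.8]
tcp_rot: [179.7, 0.1, 100.5]
ft_force: [0.5, -0.6, -0.4]
finger_gap: 25.0
grip_force: 0.0
```

```bash
cat > w4.py <<'E'
from h import *
c,pic=wrist(); s=sense(); print(s["finger_gap"],s["grip_force"])
cv2.imwrite("pics/w4.png",pic[60:340,120:520,::-1])
q,co,a=fit([(c,pic)],[["oval",0,0,18,466,4,12],["short",0,18,36,478,3,100.8]],[0,1],"tile",(4,2)); print("B",q.round(1),round(co/a,3))
go(556,-369,80)
E
python3 w4.py
```

```text
24.476425156617537 0.0
B [466.1   4.6  12.4 477.5   3.1 101. ] 0.023
at [479.9  -1.3  81.5] [1.7984e+02 5.0000e-02 1.0048e+02] | tool d: -375.4 8.0 1.5
```

View pics/w4.png

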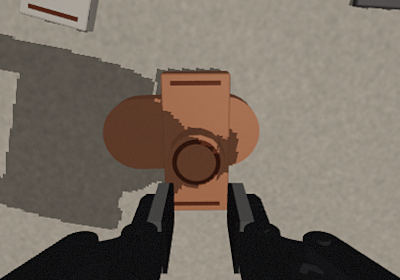

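The fingers closed to 25 mm with no force and the disc is still on the stack at crop (196,160), so the grasp missed. I'll check heights and whether the disc moved.

```bash
cat > w5.py <<'E'
from h import *
p,r=pose(); c,_=None,None
pic,d=eyes.snapshot("wrist"); cc=eyes.get_calibration("wrist")
T=np.eye(4); T[:3,:3]=Ro.from_euler("xyz",r,degrees=True).as_matrix(); T[:3,3]=p; M=T@cc["mount"]
def w(u,v):
    z=np.median(d[v-1:v+2,u-1:u+2]); q=np.linalg.inv(cc["intrinsics"])@[u,v,1]*z; return (M@[*q,1])[:3].round(1)
for n,u in dict(disc=(316,220),short=(316,155),oval=(250,190),table=(450,200),fingL=(280,246),fingR=(358,246)).items(): print(n,w(*u))
# pad tip in tool coords
for u,v in((282,250),(290,245),(356,245),(352,250)):
    z=d[v,u]; print(u,v,z,(cc["mount"]@[*(np.linalg.inv(cc["intrinsics"])@[u,v,1]*z),1])[:3].round(1))
g=pic[200:245,290:345].astype(float); m=g[...,0]<75; ys,xs=np.nonzero(m); print("dark",xs.mean()+290,ys.mean()+200,m.sum())
E
python3 w5.py
```

```text
disc [477.3   0.7  54.6]
short [470.6  36.8  36. ]
oval [429.5   1.   17.7]
table [579.2  15.5  -0.8]
fingL [460.8   5.9 109.9]
fingR [494.8  11.9 109.2]
282 250 142.76794 [ 10.7 -16.  -32.8]
290 245 149.11888 [ 10.1 -13.1 -26.4]
356 245 147.89989 [ 10.6  16.3 -27.5]
352 250 143.97853 [ 10.2  14.2 -31.7]
dark 315.1142857142857 223.0125 560
```

Depth shows the real pad tips about 26 mm behind the reported TCP near closed, and 38 mm when fully open. That explains the miss: the fingers closed above the disc, which did not move. Open fingers clear the stack's sides, so I'll go lower.

>>> {"op": "apply_moves", "data": {
  "rows": [
    [0,-1.5,0,0,0,0],
    [0,0,0,0,0,0],
    [0,0,10,0,0,0],
    [0,0,10,0,0,0],
    [0,0,10,0,0,0]
  ],
  "fingers": 85
}}

```text
time: 7.75
tool_pos: [476.7, -1.4, 48.9]
tcp_rot: [-179.9, -0.0, 100.5]
ft_force: [0.9, 0.2, 0.2]
finger_gap: 84.5
grip_force: 0.0
```

>>> {"op": "apply_moves", "data": {
  "rows": [
    [0,0,10,0,0,0],
    [0,0,10,0,0,0],
    [0,0,10,0,0,0],
    [0,0,5,0,0,0],
    [0,0,0,0,0,0]
  ]
}}

```text
time: 8.38
tool_pos: [476.9, -1.4, 14.7]
tcp_rot: [-180.0, -0.0, 100.5]
ft_force: [-0.3, -1.3, -0.8]
finger_gap: 85.0
grip_force: 0.0
```

>>> {"op": "apply_moves", "data": {
  "rows": [
    [0,0,0,0,0,0],
    [0,0,0,0,0,0],
    [0,0,0,0,0,0],
    [0,0,0,0,0,0],
    [0,0,0,0,0,0]
  ],
  "fingers": 25
}}

```text
time: 9.0
tool_pos: [477.7, -1.5, 15.7]
tcp_rot: [179.9, 0.0, 100.5]
ft_force: [0.2, -0.9, 5.3]
finger_gap: 34.2
grip_force: 40.0
```

```bash
cat > tip.py <<'E'
from h import *
pic,d=eyes.snapshot("wrist"); s=sense(); print(s["tool_pos"].round(1),s["ft_force"].round(1),s["finger_gap"],s["grip_force"])
cv2.imwrite("pics/w5.png",pic[150:400,160:480,::-1])
E
python3 tip.py
```

```text
[477.7  -1.5  15.7] [-0.6  0.5  6.1] 34.51575170031193 40.02002835273743
```

View pics/w5.png

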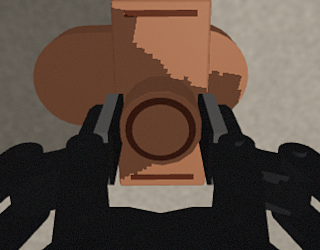

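The disc is gripped (ring at crop (161,130), 40 N). Lifting slowly.

>>> {"op": "apply_moves", "data": {
  "rows": [
    [0,0,-2,0,0,0],
    [0,0,-5,0,0,0],
    [0,0,-15,0,0,0],
    [0,0,-20,0,0,0],
    [0,0,-10,0,0,0]
  ]
}}

```text
time: 9.68
tool_pos: [478.3, -1.6, 69.1]
tcp_rot: [179.9, 0.0, 100.5]
ft_force: [0.2, 0.7, -1.0]
finger_gap: 34.2
grip_force: 39.9
```

```bash
cat > held.py <<'E'
from h import *
import sys
cc=eyes.get_calibration("wrist"); s=sense(); pic,d=eyes.snapshot("wrist")
print("t",s["time"],s["ft_force"].round(1),s["finger_gap"].__round__(1),s["grip_force"])
M=cc["mount"]; K=np.linalg.inv(cc["intrinsics"])
v,u=np.mgrid[:400,:640]; X=(np.stack([u,v,np.ones_like(u)],-1)@K.T*d[...,None])@M[:3,:3].T+M[:3,3]
p=pic.astype(float); m=(p[...,0]>p[...,2]*1.35)&(d>0)&(abs(X[...,1])<60)&(abs(X[...,0])<100)&(X[...,2]<10)
z=np.median(X[m][:,2]); t=m&(abs(X[...,2]-z)<4); q=X[t]
print("n",t.sum(),"top z(tool)",z.round(1),"x",np.percentile(q[:,0],[1,50,99]).round(1),"y",np.percentile(q[:,1],[1,50,99]).round(1))
# world frame height of what is below
rect=cv2.minAreaRect(q[:,:2].astype(np.float32)); print(rect)
if len(sys.argv)>3: go(*map(float,sys.argv[1:]))
E
python3 held.py 556.3 -369 80 100.5
```

```text
t 9.675 [ 0.2  0.7 -1. ] 34.2 39.85952138900757
n 5003 top z(tool) -38.3 x [-16.3   1.4  16.8] y [-16.3   0.3  17.2]
((0.8644390106201172, 2.982311248779297), (54.521827697753906, 35.45990753173828), 66.27926635742188)
at [478.8  -1.6  70. ] [1.7980e+02 6.0000e-02 1.0049e+02] | tool d: -375.4 9.3 -10.0 rz -0.000
```

>>> {"op": "apply_moves", "data": {
  "rows": [
    [-30,1,0,0,0,0],
    [-50,1,0,0,0,0],
    [-50,1,0,0,0,0],
    [-50,1,0,0,0,0],
    [-50,1,0,0,0,0]
  ]
}}

```text
time: 10.35
tool_pos: [524.0, -228.2, 66.9]
tcp_rot: [-180.0, -0.0, 100.5]
ft_force: [1.3, -0.0, -0.4]
finger_gap: 34.6
grip_force: 39.9
```

>>> {"op": "apply_moves", "data": {
  "rows": [
    [-50,1,0,0,0,0],
    [-50,1,0,0,0,0],
    [-30,1,0,0,0,0],
    [-15.5,1.3,0,0,0,0],
    [0,0,0,0,0,0]
  ]
}}

```text
time: 10.98
tool_pos: [554.5, -369.1, 66.6]
tcp_rot: [-180.0, -0.0, 100.4]
ft_force: [-0.3, -0.5, -0.2]
finger_gap: 34.6
grip_force: 39.9
```

Run:
```python
from h import *
for _ in range(4): go(556.4,-369.6,-12,100.5); eyes.snapshot("wrist")
c,pic=wrist(); print(pose(), eyes.snapshot("wrist")[1][199,320])
```

```text
at [ 554.5 -369.1   66.6] [-1.7998e+02 -4.0000e-02  1.0044e+02] | tool d: -0.8 1.7 78.6 rz -0.001
at [ 554.5 -368.2   66.6] [-1.7997e+02 -6.0000e-02  1.0048e+02] | tool d: -1.7 1.6 78.6 rz -0.000
at [ 554.6 -367.7   66.7] [-1.7997e+02 -6.0000e-02  1.0052e+02] | tool d: -2.2 1.5 78.7 rz 0.000
at [ 554.6 -367.5   66.8] [-1.7998e+02 -5.0000e-02  1.0054e+02] | tool d: -2.4 1.4 78.8 rz 0.001
(array([ 554.73865758, -367.69507046,   67.10582103]), array([-1.79990366e+02, -2.39888359e-02,  1.00556329e+02])) 232.69275
```

>>> {"op": "apply_moves", "data": {
  "rows": [
    [-2.3,1.1,15,0,0,0],
    [0,0,20,0,0,0],
    [0,0,20,0,0,0],
    [0,0,15,0,0,0],
    [0,0,5,0,0,0]
  ]
}}

```text
time: 11.9
tool_pos: [555.0, -370.2, -10.2]
tcp_rot: [-179.9, -0.1, 100.5]
ft_force: [-0.7, 0.4, -0.7]
finger_gap: 34.4
grip_force: 39.9
```

>>> {"op": "apply_moves", "data": {
  "rows": [
    [0,0,1,0,0,0],
    [0,0,1,0,0,0],
    [0,0,0.5,0,0,0],
    [0,0,0,0,0,0],
    [0,0,0,0,0,0]
  ]
}}

```text
time: 12.52
tool_pos: [556.3, -371.2, -10.1]
tcp_rot: [180.0, 0.0, 100.5]
ft_force: [0.6, -0.3, -0.1]
finger_gap: 34.1
grip_force: 39.9
```

>>> {"op": "apply_moves", "data": {
  "rows": [
    [0,0,0.7,0,0,0],
    [0,0,0.7,0,0,0],
    [0,0,0,0,0,0],
    [0,0,0,0,0,0],
    [0,0,0,0,0,0]
  ]
}}

```text
time: 13.15
tool_pos: [556.2, -371.0, -11.8]
tcp_rot: [-180.0, -0.0, 100.5]
ft_force: [0.3, 0.8, -0.4]
finger_gap: 34.6
grip_force: 39.9
```

Run:
```python
from h import *
for _ in range(5): go(556.4,-369.6,-12,100.5); eyes.snapshot("wrist"); print(sense()["ft_force"].round(1))
```

```text
at [ 556.2 -371.   -11.8] [-180.     -0.    100.49] | tool d: 1.4 0.5 0.2 rz -0.000
[-0.9 -0.1 -0.4]
at [ 556.2 -371.1  -11.8] [180.     0.   100.49] | tool d: 1.4 0.5 0.2 rz -0.000
[-0.3 -0.2 -0.9]
at [ 556.2 -371.   -11.8] [180.    -0.   100.49] | tool d: 1.4 0.5 0.2 rz -0.000
[ 0.6 -0.2 -0.2]
at [ 556.2 -371.   -11.8] [180.     0.   100.49] | tool d: 1.4 0.5 0.2 rz -0.000
[ 0.3  1.2 -0.8]
at [ 556.2 -371.1  -11.8] [180.     0.   100.49] | tool d: 1.4 0.5 0.2 rz -0.000
[ 0.1 -1.1 -0.3]
```

>>> {"op": "apply_moves", "data": {
  "rows": [
    [1,0,0,0,0,0],
    [0,0,0.5,0,0,0],
    [0,0,0.5,0,0,0],
    [0,0,0,0,0,0],
    [0,0,0,0,0,0]
  ]
}}

```text
time: 14.02
tool_pos: [556.1, -370.1, -12.3]
tcp_rot: [180.0, 0.0, 100.5]
ft_force: [-1.6, 1.3, 5.9]
finger_gap: 34.6
grip_force: 40.4
```

>>> {"op": "apply_moves", "data": {
  "rows": [
    [0,0,0.5,0,0,0],
    [0,0,0,0,0,0],
    [0,0,0,0,0,0],
    [0,0,0,0,0,0],
    [0,0,0,0,0,0]
  ]
}}

```text
time: 14.65
tool_pos: [556.1, -370.1, -12.3]
tcp_rot: [180.0, 0.0, 100.5]
ft_force: [-4.2, 3.4, 9.1]
finger_gap: 34.7
grip_force: 40.8
```

Contact. Releasing, then back to stack B for the short tile.

>>> {"op": "apply_moves", "data": {
  "rows": [
    [0,0,0,0,0,0],
    [0,0,0,0,0,0],
    [0,0,0,0,0,0],
    [0,0,0,0,0,0],
    [0,0,0,0,0,0]
  ],
  "fingers": 85
}}

```text
time: 15.28
tool_pos: [556.0, -370.1, -13.4]
tcp_rot: [-180.0, -0.0, 100.5]
ft_force: [0.5, -0.2, -0.1]
finger_gap: 85.3
grip_force: 0.0
```

>>> {"op": "apply_moves", "data": {
  "rows": [
    [0,0,-20,0,0,0],
    [0,0,-30,0,0,0],
    [0,0,-30,0,0,0],
    [50,0,-20,0,0,0],
    [50,0,0,0,0,0]
  ]
}}

```text
time: 15.9
tool_pos: [539.6, -272.4, 91.2]
tcp_rot: [179.7, 0.2, 100.4]
ft_force: [0.8, 1.1, -0.4]
finger_gap: 85.3
grip_force: 0.0
```

>>> {"op": "apply_moves", "data": {
  "rows": [
    [55,-2,0,0,0,0],
    [55,-2,0,0,0,0],
    [55,-2,0,0,0,0],
    [55,-1,0,0,0,0],
    [45,0,0,0,0,0]
  ]
}}

```text
time: 16.52
tool_pos: [482.8, -10.7, 88.5]
tcp_rot: [179.9, 0.0, 100.5]
ft_force: [0.9, -0.7, -0.8]
finger_gap: 84.9
grip_force: 0.0
```

```bash
cat > w6.py <<'E'
from h import *
P=[wrist()]
q,c,a=fit(P,[["oval",0,0,18,466,4.5,12],["short",0,18,36,477.5,3.1,101]],[0,1],"tile",(4,2)); print("B",q.round(1),round(c/a,3))
Q=snaps(("top",))
print("disc on batt",fit(Q,[["disc",0,8,26,556.4,-369.6,0]],[0],"tile",(4,2)))
go(477.5,3.1,0,101); s=sense(); print(s["time"])
E
python3 w6.py
```

```text
B [465.6   7.8  12.4 476.9   6.4 100.9] 0.026
disc on batt (array([ 556.84497669, -370.89880598,    3.37326243]), np.float64(1.096494550457727), np.float64(199.72184063545916))
at [482.4  -8.8  88.2] [ 1.7990e+02 -5.0000e-02  1.0071e+02] | tool d: 12.6 -2.6 88.2 rz -0.005
16.625
```

>>> {"op": "apply_moves", "data": {
  "rows": [
    [12,-2.5,15,0,0,0],
    [0,0,20,0,0,0],
    [0,0,20,0,0,0],
    [0,0,15,0,0,0],
    [0,0,0,0,0,0]
  ]
}}

```text
time: 17.25
tool_pos: [476.6, -1.4, 15.1]
tcp_rot: [-179.8, -0.0, 100.4]
ft_force: [-1.0, -0.4, 0.1]
finger_gap: 85.3
grip_force: 0.0
```

>>> {"op": "apply_moves", "data": {
  "rows": [
    [0,0,0,0,0,0],
    [0,0,0,0,0,0],
    [0,0,0,0,0,0],
    [0,0,0,0,0,0],
    [0,0,0,0,0,0]
  ]
}}

```text
time: 17.88
tool_pos: [478.1, -1.1, 16.8]
tcp_rot: [180.0, 0.0, 100.5]
ft_force: [0.1, -0.1, 0.7]
finger_gap: 85.1
grip_force: 0.0
```

```bash
cat > w7.py <<'E'
from h import *
P=[wrist()]
q,c,a=fit(P,[["oval",0,0,18,466,4.5,12],["short",0,18,36,477.5,3.1,101]],[0,1],"tile",(4,2)); print("B",q.round(1),round(c/a,3))
go(q[3],q[4],0,q[5]); go(477.5,3.1,0,101)
E
python3 w7.py
```

```text
B [466.4   4.4  12.3 477.7   2.4 100.9] 0.016
at [478.1  -1.1  16.7] [179.99   0.   100.49] | tool d: 3.5 0.3 16.7 rz -0.008
at [478.1  -1.1  16.7] [179.99   0.   100.49] | tool d: 4.2 0.2 16.7 rz -0.009
```

>>> {"op": "apply_moves", "data": {
  "rows": [
    [3.8,0.2,8,0,0,-0.008],
    [0,0,8.5,0,0,0],
    [0,0,0,0,0,0],
    [0,0,0,0,0,0],
    [0,0,0,0,0,0]
  ]
}}

```text
time: 18.55
tool_pos: [477.8, 2.6, 0.4]
tcp_rot: [180.0, 0.0, 100.9]
ft_force: [-0.3, 0.9, -0.0]
finger_gap: 85.1
grip_force: 0.0
```

>>> {"op": "apply_moves", "data": {
  "rows": [
    [0,0,0,0,0,0],
    [0,0,0,0,0,0],
    [0,0,0,0,0,0],
    [0,0,0,0,0,0],
    [0,0,0,0,0,0]
  ],
  "fingers": 35,
  "grip_force": 50
}}

```text
time: 19.18
tool_pos: [478.0, 2.6, 0.6]
tcp_rot: [180.0, 0.0, 100.9]
ft_force: [-0.1, 0.5, 5.3]
finger_gap: 43.1
grip_force: 51.6
```

>>> {"op": "apply_moves", "data": {
  "rows": [
    [0,0,-2,0,0,0],
    [0,0,-5,0,0,0],
    [0,0,-20,0,0,0],
    [0,0,-25,0,0,0],
    [0,0,-20,0,0,0]
  ]
}}

```text
time: 19.8
tool_pos: [477.5, 2.7, 73.1]
tcp_rot: [180.0, 0.0, 100.9]
ft_force: [1.1, 0.6, -1.2]
finger_gap: 42.5
grip_force: 51.1
```

>>> {"op": "apply_moves", "data": {
  "rows": [
    [0,0,0,0,0,0.18],
    [0,0,0,0,0,0.18],
    [0,0,0,0,0,0.18],
    [0,0,0,0,0,0.18],
    [0,0,0,0,0,0.18]
  ]
}}

```text
time: 20.42
tool_pos: [477.2, 2.7, 72.1]
tcp_rot: [-180.0, 0.0, 49.0]
ft_force: [-0.3, -0.2, -1.8]
finger_gap: 42.6
grip_force: 51.1
```

>>> {"op": "apply_moves", "data": {
  "rows": [
    [0,0,0,0,0,0.18],
    [0,0,0,0,0,0.18],
    [0,0,0,0,0,0.18],
    [0,0,0,0,0,0.18],
    [0,0,0,0,0,0]
  ]
}}

```text
time: 21.05
tool_pos: [477.3, 2.7, 72.1]
tcp_rot: [-180.0, 0.0, 8.2]
ft_force: [0.1, -0.5, -0.7]
finger_gap: 42.5
grip_force: 51.1
```

```bash
python3 held.py 362.4 -267 75 7.5
```

```text
t 21.05 [ 0.1 -0.5 -0.7] 42.5 51.08156383037567
n 19754 top z(tool) -35.2 x [-42.    9.4  48.4] y [-20.8   0.3  21.7]
((1.4152107238769531, 2.231597900390625), (65.61997985839844, 95.03548431396484), 89.94857025146484)
at [477.3   2.7  72.1] [-1.7999e+02  2.0000e-02  8.3600e+00] | tool d: -152.9 250.1 -2.9 rz 0.015
```

>>> {"op": "apply_moves", "data": {
  "rows": [
    [-15,25,0,0,0,0.01],
    [-25,41,0,0,0,0.005],
    [-30,49,0,0,0,0],
    [-30,49,0,0,0,0],
    [-25,41,0,0,0,0]
  ]
}}

```text
time: 21.72
tool_pos: [379.1, -218.4, 72.4]
tcp_rot: [180.0, -0.0, 7.5]
ft_force: [1.3, -0.2, -2.0]
finger_gap: 42.4
grip_force: 51.2
```

>>> {"op": "apply_moves", "data": {
  "rows": [
    [-18,30,0,0,0,0],
    [-9.5,14,0,0,0,0],
    [0,0,20,0,0,0],
    [0,0,20,0,0,0],
    [0,0,10,0,0,0]
  ]
}}

```text
time: 22.35
tool_pos: [357.9, -262.8, 21.0]
tcp_rot: [-179.9, 0.1, 7.4]
ft_force: [-0.3, 0.7, -2.1]
finger_gap: 42.4
grip_force: 51.2
```

>>> {"op": "apply_moves", "data": {
  "rows": [
    [0,0,10,0,0,0],
    [0,0,8,0,0,0],
    [0,0,0,0,0,0],
    [0,0,0,0,0,0],
    [0,0,0,0,0,0]
  ]
}}

```text
time: 22.98
tool_pos: [358.8, -264.2, 4.7]
tcp_rot: [180.0, -0.0, 7.3]
ft_force: [0.3, -0.6, -1.2]
finger_gap: 42.3
grip_force: 51.2
```

Run:
```python
from h import *
go(362.4,-267,-9.2,7.5); P=[wrist()]; go(362.4,-267,-9.2,7.5)
cv2.imwrite("pics/w8.png",P[0][1][80:400,120:520,::-1])
```

```text
at [ 358.8 -264.2    4.7] [ 1.7996e+02 -4.0000e-02  7.2700e+00] | tool d: 3.3 3.2 13.9 rz -0.004
at [ 358.7 -264.2    4.7] [ 1.7996e+02 -3.0000e-02  7.2700e+00] | tool d: 3.3 3.3 13.9 rz -0.004
```

View pics/w8.png

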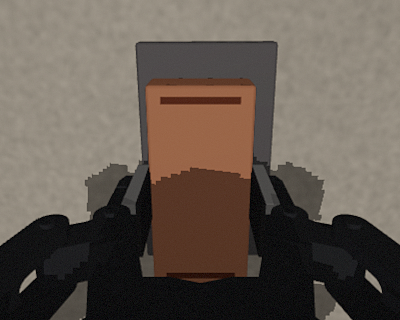

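The short tile is over its batt and needs a few mm forward and right, as the numbers say.

>>> {"op": "apply_moves", "data": {
  "rows": [
    [2.8,3,4,0,0,-0.004],
    [0,0,5,0,0,0],
    [0,0,2,0,0,0],
    [0,0,1,0,0,0],
    [0,0,0,0,0,0]
  ]
}}

```text
time: 23.65
tool_pos: [361.4, -266.4, -7.9]
tcp_rot: [-180.0, 0.0, 7.5]
ft_force: [-0.8, 0.5, -0.9]
finger_gap: 42.9
grip_force: 51.2
```

>>> {"op": "apply_moves", "data": {
  "rows": [
    [0,0,0.5,0,0,0],
    [0,0,0,0,0,0],
    [0,0,0,0,0,0],
    [0,0,0,0,0,0],
    [0,0,0,0,0,0]
  ]
}}

```text
time: 24.28
tool_pos: [361.6, -266.5, -8.3]
tcp_rot: [180.0, -0.0, 7.5]
ft_force: [-0.2, 0.0, -0.7]
finger_gap: 42.7
grip_force: 51.2
```

Run:
```python
from h import *
go(362.4,-267,-9.2,7.5); print(sense()["ft_force"])
```

```text
at [ 361.6 -266.5   -8.3] [180.   -0.    7.5] | tool d: 0.7 0.6 0.9 rz -0.000
[-1.93646620e-01  5.60186801e-04 -6.53879874e-01]
```

Good. Touch down, release, rise and return to the oval.

>>> {"op": "apply_moves", "data": {
  "rows": [
    [0,0,0.7,0,0,0],
    [0,0,0,0,0,0],
    [0,0,0.5,0,0,0],
    [0,0,0,0,0,0],
    [0,0,0,0,0,0]
  ]
}}

```text
time: 24.9
tool_pos: [361.6, -266.5, -9.4]
tcp_rot: [-180.0, 0.0, 7.5]
ft_force: [-1.1, 1.1, 2.1]
finger_gap: 42.5
grip_force: 51.6
```

>>> {"op": "apply_moves", "data": {
  "rows": [
    [0,0,0.3,0,0,0],
    [0,0,0,0,0,0],
    [0,0,0,0,0,0],
    [0,0,0,0,0,0],
    [0,0,0,0,0,0]
  ]
}}

```text
time: 25.52
tool_pos: [361.6, -266.6, -9.4]
tcp_rot: [-180.0, 0.0, 7.5]
ft_force: [-3.2, 2.5, 7.4]
finger_gap: 42.8
grip_force: 52.1
```

>>> {"op": "apply_moves", "data": {
  "rows": [
    [0,0,0,0,0,0],
    [0,0,0,0,0,0],
    [0,0,0,0,0,0],
    [0,0,0,0,0,0],
    [0,0,0,0,0,0]
  ],
  "fingers": 85
}}

```text
time: 26.15
tool_pos: [361.5, -266.5, -9.9]
tcp_rot: [-180.0, 0.0, 7.5]
ft_force: [-0.6, -0.2, -0.5]
finger_gap: 85.1
grip_force: 0.0
```

>>> {"op": "apply_moves", "data": {
  "rows": [
    [0,0,-20,0,0,0],
    [0,0,-30,0,0,0],
    [0,0,-30,0,0,0],
    [20,-37,-20,0,0,0],
    [27,-50,0,0,0,0]
  ]
}}

```text
time: 26.78
tool_pos: [398.5, -174.8, 92.6]
tcp_rot: [179.8, -0.2, 7.3]
ft_force: [-0.1, -0.2, -0.5]
finger_gap: 84.9
grip_force: 0.0
```

>>> {"op": "apply_moves", "data": {
  "rows": [
    [27,-50,0,0,0,0],
    [27,-50,0,0,0,0],
    [23,-43,0,0,0,0],
    [14,-25,0,0,0,-0.084],
    [0,0,0,0,0,0]
  ]
}}

```text
time: 27.4
tool_pos: [465.4, 6.0, 90.2]
tcp_rot: [-180.0, -0.0, 12.5]
ft_force: [0.2, 0.6, 0.6]
finger_gap: 85.0
grip_force: 0.0
```

>>> {"op": "apply_moves", "data": {
  "rows": [
    [0,0,20,0,0,0],
    [0,0,20,0,0,0],
    [0,0,20,0,0,0],
    [0,0,0,0,0,0],
    [0,0,0,0,0,0]
  ]
}}

```text
time: 28.02
tool_pos: [465.4, 3.7, 30.9]
tcp_rot: [180.0, -0.0, 12.2]
ft_force: [0.3, 0.1, 1.1]
finger_gap: 85.0
grip_force: 0.0
```

```bash
cat > w8.py <<'E'
from h import *
go(466.2,4.5,-17,12.3); P=[wrist()]; go(466.2,4.5,-17,12.3)
q,c,a=fit(P,[["oval",0,0,18,466.2,4.5,12.3]],[0],"tile",(4,2)); print("oval",q.round(1),round(c/a,3))
T=snaps(("top",)); q,c,a=fit(T,[["oval",0,0,18,466.2,4.5,12.3]],[0],"tile",(4,2)); print("oval top",q.round(1),round(c/a,3))
q,c,a=fit(T,[["short",0,8,26,362,-267,7.5]],[0],"tile",(4,2)); print("short on batt",q.round(1),round(c/a,3))
print(sense()["time"])
E
python3 w8.py
```

```text
at [465.4   3.7  30.9] [ 1.7998e+02 -3.0000e-02  1.2240e+01] | tool d: 0.9 -0.6 47.9 rz -0.001
at [465.8   3.8  31.2] [ 1.7997e+02 -7.0000e-02  1.2260e+01] | tool d: 0.5 -0.6 48.2 rz -0.001
oval [466.3   4.2  12.2] 0.003
oval top [337.9  15.3  78.8] 0.831
short on batt [ 362.6 -267.     7.7] 0.004
28.125
```

The short tile sits well on its batt. Grasping the oval.

>>> {"op": "apply_moves", "data": {
  "rows": [
    [0.5,-0.5,20,0,0,0],
    [0,0,20,0,0,0],
    [0,0,11,0,0,0],
    [0,0,0,0,0,0],
    [0,0,0,0,0,0]
  ]
}}

```text
time: 28.75
tool_pos: [466.2, 4.8, -19.9]
tcp_rot: [180.0, -0.1, 12.3]
ft_force: [0.2, -0.2, 0.0]
finger_gap: 85.2
grip_force: 0.0
```

>>> {"op": "apply_moves", "data": {
  "rows": [
    [0,0,0,0,0,0],
    [0,0,0,0,0,0],
    [0,0,0,0,0,0],
    [0,0,0,0,0,0],
    [0,0,0,0,0,0]
  ],
  "fingers": 42
}}

```text
time: 29.38
tool_pos: [466.2, 4.9, -20.0]
tcp_rot: [180.0, -0.1, 12.3]
ft_force: [-1.3, -0.2, 5.4]
finger_gap: 50.6
grip_force: 53.0
```

```bash
python3 held.py 662 -150.5 40 -0.3
```

```text
t 29.375 [-1.3 -0.2  5.4] 50.6 52.96237528324127
n 24398 top z(tool) -37.7 x [-39.7  11.6  54.2] y [-24.7   0.3  25.7]
((6.2223968505859375, 5.42448616027832), (63.41627883911133, 100.11991119384766), 88.69160461425781)
at [466.3   4.8 -20. ] [ 1.7998e+02 -7.0000e-02  1.2310e+01] | tool d: 158.1 193.5 -60.0 rz 0.220
```

>>> {"op": "apply_moves", "data": {
  "rows": [
    [0,0,-2,0,0,0],
    [0,0,-5,0,0,0],
    [0,0,-20,0,0,0],
    [0,0,-20,0,0,0.11],
    [0,0,-15,0,0,0.11]
  ]
}}

```text
time: 30.05
tool_pos: [465.6, 4.9, 42.2]
tcp_rot: [180.0, -0.0, -0.5]
ft_force: [0.9, -0.4, -1.9]
finger_gap: 50.6
grip_force: 52.5
```

>>> {"op": "apply_moves", "data": {
  "rows": [
    [24,19,0,0,0,0],
    [40,31,0,0,0,0],
    [44,34,0,0,0,0],
    [44,34,0,0,0,0],
    [28,22,0,0,0,0]
  ]
}}

```text
time: 30.68
tool_pos: [646.2, -137.8, 41.1]
tcp_rot: [180.0, -0.0, -0.3]
ft_force: [-0.2, 0.6, -1.8]
finger_gap: 50.1
grip_force: 52.6
```

>>> {"op": "apply_moves", "data": {
  "rows": [
    [16.5,14.3,0,0,0,0],
    [0,0,15,0,0,0],
    [0,0,15,0,0,0],
    [0,0,5,0,0,0],
    [0,0,0,0,0,0]
  ]
}}

```text
time: 31.3
tool_pos: [660.0, -149.5, 5.1]
tcp_rot: [-180.0, 0.1, -0.3]
ft_force: [0.0, -0.0, -1.5]
finger_gap: 50.4
grip_force: 52.5
```

>>> {"op": "apply_moves", "data": {
  "rows": [
    [0,0,0,0,0,0],
    [0,0,0,0,0,0],
    [0,0,0,0,0,0],
    [0,0,0,0,0,0],
    [0,0,0,0,0,0]
  ]
}}

```text
time: 31.92
tool_pos: [661.2, -150.4, 6.2]
tcp_rot: [180.0, -0.0, -0.3]
ft_force: [0.3, 0.5, -2.0]
finger_gap: 50.7
grip_force: 52.6
```

```bash
python3 held.py 662 -150.6 -12 -0.3
python3 - <<'E'
import cv2
from bench import eyes
cv2.imwrite("pics/w9.png",eyes.snapshot("wrist")[0][60:400,120:520,::-1])
E
```

```text
t 31.925 [ 0.3  0.5 -2. ] 50.7 52.55192577838898
n 24394 top z(tool) -37.6 x [-39.8  11.7  54.2] y [-24.8   0.3  25.6]
((6.331169128417969, 6.008207321166992), (64.94444274902344, 100.06071472167969), 88.57469177246094)
at [ 661.2 -150.4    6.2] [-180.    -0.    -0.3] | tool d: 0.8 0.2 18.2 rz -0.000
```

View pics/w9.png

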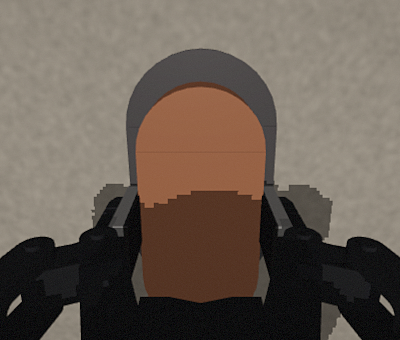

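The oval is centred laterally over its batt. Lowering.

>>> {"op": "apply_moves", "data": {
  "rows": [
    [0.5,0.2,5,0,0,0],
    [0,0,8,0,0,0],
    [0,0,3,0,0,0],
    [0,0,1,0,0,0],
    [0,0,0,0,0,0]
  ]
}}

```text
time: 32.65
tool_pos: [661.7, -150.6, -10.8]
tcp_rot: [-180.0, 0.0, -0.3]
ft_force: [-0.6, -0.1, -1.9]
finger_gap: 50.8
grip_force: 52.6
```

>>> {"op": "apply_moves", "data": {
  "rows": [
    [0,0,0.8,0,0,0],
    [0,0,0,0,0,0],
    [0,0,0,0,0,0],
    [0,0,0.7,0,0,0],
    [0,0,0,0,0,0]
  ]
}}

```text
time: 33.28
tool_pos: [661.8, -150.7, -11.9]
tcp_rot: [180.0, -0.0, -0.3]
ft_force: [-0.9, 0.1, 2.3]
finger_gap: 50.4
grip_force: 52.9
```

>>> {"op": "apply_moves", "data": {
  "rows": [
    [0,0,0.4,0,0,0],
    [0,0,0,0,0,0],
    [0,0,0,0,0,0],
    [0,0,0,0,0,0],
    [0,0,0,0,0,0]
  ]
}}

```text
time: 33.9
tool_pos: [661.9, -150.6, -11.9]
tcp_rot: [180.0, -0.0, -0.3]
ft_force: [-3.5, 0.8, 6.0]
finger_gap: 51.2
grip_force: 53.5
```

>>> {"op": "apply_moves", "data": {
  "rows": [
    [0,0,0,0,0,0],
    [0,0,0,0,0,0],
    [0,0,0,0,0,0],
    [0,0,0,0,0,0],
    [0,0,0,0,0,0]
  ],
  "fingers": 85
}}

```text
time: 34.52
tool_pos: [661.7, -150.6, -12.8]
tcp_rot: [-180.0, 0.0, -0.3]
ft_force: [-0.5, 0.4, 0.8]
finger_gap: 84.9
grip_force: 0.0
```

>>> {"op": "apply_moves", "data": {
  "rows": [
    [0,0,-20,0,0,0],
    [0,0,-30,0,0,0],
    [0,0,-40,0,0,0],
    [0,0,-40,0,0,0],
    [-8,-40,0,0,0,0]
  ]
}}

```text
time: 35.15
tool_pos: [657.7, -113.5, 124.9]
tcp_rot: [179.8, -0.6, -0.5]
ft_force: [0.1, 0.8, 0.6]
finger_gap: 84.8
grip_force: 0.0
```

>>> {"op": "apply_moves", "data": {
  "rows": [
    [-10,-52,0,0,0,0],
    [-10,-52,0,0,0,0],
    [-10,-52,0,0,0,0],
    [-10,-52,0,0,0,0],
    [-10,-52,0,0,0,0]
  ]
}}

```text
time: 35.78
tool_pos: [605.4, 151.4, 119.4]
tcp_rot: [-180.0, -0.1, -0.3]
ft_force: [0.2, -0.4, 0.5]
finger_gap: 85.0
grip_force: 0.0
```

>>> {"op": "apply_moves", "data": {
  "rows": [
    [-10,-52,0,0,0,0],
    [-10,-52,0,0,0,0],
    [-10,-52,0,0,0,0],
    [-10,-52,0,0,0,0],
    [-8,-40,0,0,0,0]
  ]
}}

```text
time: 36.4
tool_pos: [558.2, 400.5, 119.4]
tcp_rot: [-179.9, -0.1, -0.2]
ft_force: [-0.1, -0.3, 0.1]
finger_gap: 85.2
grip_force: 0.0
```

>>> {"op": "apply_moves", "data": {
  "rows": [
    [0,0,0,0,0,-0.04],
    [0,0,0,0,0,-0.03],
    [0,0,0,0,0,0],
    [0,0,0,0,0,0],
    [0,0,0,0,0,0]
  ]
}}

```text
time: 37.02
tool_pos: [558.8, 397.4, 117.5]
tcp_rot: [180.0, -0.0, 3.6]
ft_force: [0.2, -0.1, -0.2]
finger_gap: 85.0
grip_force: 0.0
```

```bash
cat > w10.py <<'E'
from h import *
P=[wrist()]; cv2.imwrite("pics/w10.png",P[0][1][:,:,::-1])
q,c,a=fit(P,[["long",0,0,18,566.3,397.8,1.7],["hex",0,18,36,568.5,398.5,4]],[0,1],"tile",(6,3)); print("A",q.round(1),round(c/a,3))
T=snaps(("top",)); q2,c,a=fit(T,[["oval",0,8,26,662,-150.6,-.3]],[0],"tile",(4,2)); print("oval on batt",q2.round(1),round(c/a,3))
go(q[3],q[4],0,q[5]); print(sense()["time"])
E
python3 w10.py
```

```text
A [565.3 397.1   1.5 568.1 398.2   6.9] 0.005
oval on batt [ 6.626e+02 -1.516e+02 -2.000e-01] 0.008
at [558.7 397.6 117.3] [180.     0.     3.67] | tool d: 9.5 0.0 117.3 rz -0.056
37.125
```

View pics/w10.png

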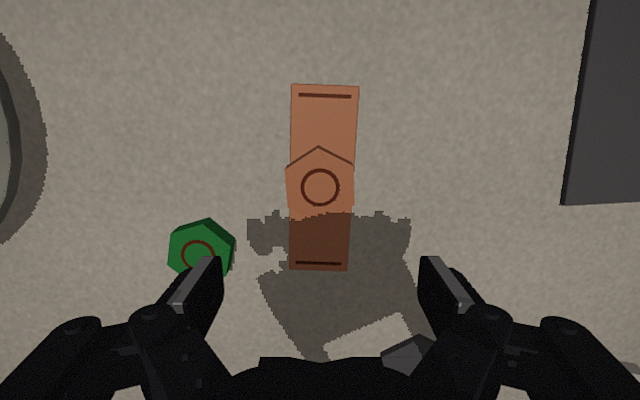

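The oval is placed well. The view shows the hex (320,187) on the long tile, with the green look-alike at (201,250) clear of the fingers' path. Descending on the hex.

>>> {"op": "apply_moves", "data": {
  "rows": [
    [9.5,0,20,0,0,-0.045],
    [0,0,20,0,0,0],
    [0,0,15,0,0,0],
    [0,0,0,0,0,0],
    [0,0,0,0,0,0]
  ]
}}

```text
time: 37.75
tool_pos: [568.1, 398.8, 62.8]
tcp_rot: [-180.0, -0.0, 6.3]
ft_force: [0.7, -1.1, 0.0]
finger_gap: 85.0
grip_force: 0.0
```

>>> {"op": "apply_moves", "data": {
  "rows": [
    [0,0,0,0,0,0],
    [0,0,0,0,0,0],
    [0,0,0,0,0,0],
    [0,0,0,0,0,0],
    [0,0,0,0,0,0]
  ]
}}

```text
time: 38.38
tool_pos: [568.0, 398.5, 62.3]
tcp_rot: [180.0, 0.0, 6.3]
ft_force: [-0.2, 0.5, -1.3]
finger_gap: 84.9
grip_force: 0.0
```

```bash
cat > w11.py <<'E'
from h import *
P=[wrist()]
q,c,a=fit(P,[["long",0,0,18,565.5,397.3,1.5],["hex",0,18,36,568.1,398.2,6]],[0,1],"tile",(6,3)); print("A",q.round(1),round(c/a,3))
go(q[3],q[4],-2,q[5]); print(sense()["time"])
E
python3 w11.py
```

```text
A [565.4 397.    1.5 568.2 398.2   6.8] 0.007
at [568.  398.5  62.2] [1.80e+02 1.00e-02 6.29e+00] | tool d: 0.2 0.3 64.2 rz -0.008
38.425
```

>>> {"op": "apply_moves", "data": {
  "rows": [
    [0.2,0.3,20,0,0,-0.008],
    [0,0,20,0,0,0],
    [0,0,20,0,0,0],
    [0,0,4,0,0,0],
    [0,0,0,0,0,0]
  ]
}}

```text
time: 39.05
tool_pos: [567.9, 398.1, -2.5]
tcp_rot: [180.0, 0.1, 6.7]
ft_force: [0.1, 0.8, 0.2]
finger_gap: 85.0
grip_force: 0.0
```

>>> {"op": "apply_moves", "data": {
  "rows": [
    [0,0,0,0,0,0],
    [0,0,0,0,0,0],
    [0,0,0,0,0,0],
    [0,0,0,0,0,0],
    [0,0,0,0,0,0]
  ],
  "fingers": 42,
  "grip_force": 40
}}

```text
time: 39.67
tool_pos: [569.1, 398.8, -0.3]
tcp_rot: [-180.0, -0.1, 6.8]
ft_force: [-0.3, 0.7, 5.8]
finger_gap: 51.0
grip_force: 43.0
```

>>> {"op": "apply_moves", "data": {
  "rows": [
    [0,0,-2,0,0,0],
    [0,0,-5,0,0,0],
    [0,0,-20,0,0,0],
    [0,0,-25,0,0,0],
    [0,0,-20,0,0,0]
  ]
}}

```text
time: 40.3
tool_pos: [569.0, 398.7, 73.0]
tcp_rot: [-179.9, -0.1, 6.7]
ft_force: [-0.3, -0.1, -1.3]
finger_gap: 50.8
grip_force: 42.3
```

>>> {"op": "apply_moves", "data": {
  "rows": [
    [0,0,0,0,0,0],
    [0,0,0,0,0,0],
    [0,0,0,0,0,0],
    [0,0,0,0,0,0],
    [0,0,0,0,0,0]
  ]
}}

```text
time: 40.92
tool_pos: [568.0, 398.1, 69.7]
tcp_rot: [180.0, 0.0, 6.7]
ft_force: [0.0, 0.1, -0.7]
finger_gap: 50.9
grip_force: 42.3
```

```bash
python3 held.py 371.4 286 70 4.2
```

```text
t 40.925 [ 0.   0.1 -0.7] 50.9 42.32571244239807
n 11509 top z(tool) -36.2 x [-26.8   1.7  26.8] y [-24.8   0.3  25.6]
((0.4019651412963867, 2.6755447387695312), (65.32379913330078, 52.905914306640625), 60.36591339111328)
at [568.1 398.2  69.9] [1.7999e+02 3.0000e-02 6.7500e+00] | tool d: -208.5 88.3 -0.1 rz 0.045
```

>>> {"op": "apply_moves", "data": {
  "rows": [
    [-25,10.7,0,0,0,0],
    [-45,19.2,0,0,0,0],
    [-50,21.3,0,0,0,0],
    [-50,21.3,0,0,0,0],
    [-38.5,16.4,0,0,0,0.045]
  ]
}}

```text
time: 41.6
tool_pos: [369.8, 284.5, 70.0]
tcp_rot: [180.0, 0.0, 4.1]
ft_force: [0.0, 0.1, -0.1]
finger_gap: 51.1
grip_force: 42.3
```

>>> {"op": "apply_moves", "data": {
  "rows": [
    [0,0,15,0,0,0],
    [0,0,20,0,0,0],
    [0,0,20,0,0,0],
    [0,0,10,0,0,0],
    [0,0,0,0,0,0]
  ]
}}

```text
time: 42.22
tool_pos: [371.4, 285.3, 4.5]
tcp_rot: [180.0, 0.1, 4.2]
ft_force: [0.7, 0.1, -1.3]
finger_gap: 51.1
grip_force: 42.3
```

>>> {"op": "apply_moves", "data": {
  "rows": [
    [0,0,0,0,0,0],
    [0,0,0,0,0,0],
    [0,0,0,0,0,0],
    [0,0,0,0,0,0],
    [0,0,0,0,0,0]
  ]
}}

```text
time: 42.85
tool_pos: [371.7, 285.5, 5.4]
tcp_rot: [-180.0, -0.0, 4.2]
ft_force: [0.4, -0.3, -1.4]
finger_gap: 50.8
grip_force: 42.3
```

```bash
python3 held.py 371.3 285.4 -10 4.2
python3 - <<'E'
import cv2
from bench import eyes
cv2.imwrite("pics/w12.png",eyes.snapshot("wrist")[0][60:400,120:520,::-1])
E
```

```text
t 42.85 [ 0.4 -0.3 -1.4] 50.8 42.303505539894104
n 11537 top z(tool) -36.2 x [-26.7   1.8  26.8] y [-24.8   0.3  25.5]
((0.7621364593505859, -2.368610382080078), (53.103057861328125, 65.90940856933594), 30.566741943359375)
at [371.7 285.5   5.4] [-1.80e+02 -1.00e-02  4.17e+00] | tool d: -0.4 0.1 15.4 rz -0.000
```

View pics/w12.png

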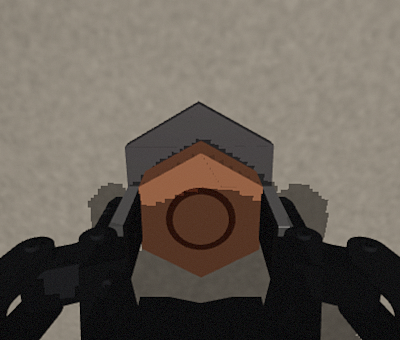

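The hex is aligned over its batt. Lowering.

>>> {"op": "apply_moves", "data": {
  "rows": [
    [-0.3,0,5,0,0,0],
    [0,0,6,0,0,0],
    [0,0,2.5,0,0,0],
    [0,0,0.5,0,0,0],
    [0,0,0,0,0,0]
  ]
}}

```text
time: 43.58
tool_pos: [371.4, 285.5, -8.7]
tcp_rot: [-180.0, -0.0, 4.2]
ft_force: [1.1, 0.3, -0.3]
finger_gap: 50.5
grip_force: 42.3
```

>>> {"op": "apply_moves", "data": {
  "rows": [
    [0,0,0.7,0,0,0],
    [0,0,0,0,0,0],
    [0,0,0,0,0,0],
    [0,0,0.7,0,0,0],
    [0,0,0,0,0,0]
  ]
}}

```text
time: 44.2
tool_pos: [371.3, 285.4, -10.2]
tcp_rot: [180.0, 0.0, 4.2]
ft_force: [0.3, -0.9, -2.2]
finger_gap: 51.1
grip_force: 42.3
```

>>> {"op": "apply_moves", "data": {
  "rows": [
    [0,0,0.5,0,0,0],
    [0,0,0,0,0,0],
    [0,0,0.4,0,0,0],
    [0,0,0,0,0,0],
    [0,0,0,0,0,0]
  ]
}}

```text
time: 44.82
tool_pos: [371.4, 285.5, -10.4]
tcp_rot: [180.0, 0.0, 4.2]
ft_force: [-3.9, -3.3, 10.1]
finger_gap: 50.6
grip_force: 43.4
```

>>> {"op": "apply_moves", "data": {
  "rows": [
    [0,0,0,0,0,0],
    [0,0,0,0,0,0],
    [0,0,0,0,0,0],
    [0,0,0,0,0,0],
    [0,0,0,0,0,0]
  ],
  "fingers": 85
}}

```text
time: 45.45
tool_pos: [371.3, 285.5, -11.1]
tcp_rot: [180.0, 0.0, 4.2]
ft_force: [-0.6, -0.1, 0.1]
finger_gap: 84.8
grip_force: 0.0
```

>>> {"op": "apply_moves", "data": {
  "rows": [
    [0,0,-20,0,0,0],
    [0,0,-30,0,0,0],
    [0,0,-30,0,0,0],
    [25,-12,-20,0,0,0],
    [45,-22,0,0,0,0]
  ]
}}

```text
time: 46.08
tool_pos: [440.4, 325.7, 91.8]
tcp_rot: [-179.9, -0.2, 4.2]
ft_force: [0.4, 0.3, 1.4]
finger_gap: 84.7
grip_force: 0.0
```

>>> {"op": "apply_moves", "data": {
  "rows": [
    [50,-24,0,0,0,0],
    [50,-24,0,0,0,0],
    [31.6,-15,0,0,0,0.047],
    [0,0,20,0,0,0],
    [0,0,20,0,0,0]
  ]
}}

```text
time: 46.7
tool_pos: [564.3, 396.3, 46.9]
tcp_rot: [179.9, 0.1, 1.5]
ft_force: [-0.8, 0.6, -0.0]
finger_gap: 84.8
grip_force: 0.0
```

>>> {"op": "apply_moves", "data": {
  "rows": [
    [0,0,20,0,0,0],
    [0,0,0,0,0,0],
    [0,0,0,0,0,0],
    [0,0,0,0,0,0],
    [0,0,0,0,0,0]
  ]
}}

```text
time: 47.32
tool_pos: [566.0, 397.3, 30.2]
tcp_rot: [-179.9, -0.1, 1.5]
ft_force: [0.6, 0.2, -0.6]
finger_gap: 85.1
grip_force: 0.0
```

```bash
cat > w13.py <<'E'
from h import *
P=[wrist()]
q,c,a=fit(P,[["long",0,0,18,565.4,397,1.5]],[0],"tile",(4,2)); print("long",q.round(1),round(c/a,3))
T=snaps(("top",)); q2,c,a=fit(T,[["hex",0,8,26,371.5,285.6,4.2]],[0],"tile",(4,2)); print("hex on batt",q2.round(1),round(c/a,3))
q3,c,a=fit(T,[["oval",0,8,26,662,-150.6,-.3]],[0],"tile",(4,2)); print("oval on batt",q3.round(1),round(c/a,3))
go(q[0],q[1],-20,q[2]); print(sense()["time"])
E
python3 w13.py
```

```text
long [565.4 397.    1.5] 0.008
hex on batt [371.3 285.6   4.4] 0.007
oval on batt [ 6.625e+02 -1.514e+02 -4.000e-01] 0.008
at [565.7 397.1  29.7] [-1.7997e+02 -5.0000e-02  1.4800e+00] | tool d: -0.4 0.1 49.7 rz 0.000
47.425
```

The hex is on its batt. Grasping the long tile.

>>> {"op": "apply_moves", "data": {
  "rows": [
    [-0.3,0.1,20,0,0,0],
    [0,0,20,0,0,0],
    [0,0,9.5,0,0,0],
    [0,0,0,0,0,0],
    [0,0,0,0,0,0]
  ]
}}

```text
time: 48.05
tool_pos: [565.5, 397.0, -20.1]
tcp_rot: [-180.0, -0.0, 1.5]
ft_force: [0.9, 0.2, -0.2]
finger_gap: 84.9
grip_force: 0.0
```

>>> {"op": "apply_moves", "data": {
  "rows": [
    [0,0,0,0,0,0],
    [0,0,0,0,0,0],
    [0,0,0,0,0,0],
    [0,0,0,0,0,0],
    [0,0,0,0,0,0]
  ],
  "fingers": 42,
  "grip_force": 60
}}

```text
time: 48.68
tool_pos: [565.9, 397.3, -19.3]
tcp_rot: [-179.9, -0.1, 1.5]
ft_force: [-0.1, 1.0, 6.2]
finger_gap: 50.1
grip_force: 64.8
```

>>> {"op": "apply_moves", "data": {
  "rows": [
    [0,0,-2,0,0,0],
    [0,0,-5,0,0,0],
    [0,0,-15,0,0,0],
    [0,0,-20,0,0,0],
    [0,0,-13,0,0,0]
  ]
}}

```text
time: 49.3
tool_pos: [566.2, 397.5, 37.4]
tcp_rot: [-179.9, -0.2, 1.5]
ft_force: [0.1, -0.6, -2.9]
finger_gap: 50.4
grip_force: 64.0
```

>>> {"op": "apply_moves", "data": {
  "rows": [
    [0,0,0,0,0,0],
    [0,0,0,0,0,0],
    [0,0,0,0,0,0],
    [0,0,0,0,0,0],
    [0,0,0,0,0,0]
  ]
}}

```text
time: 49.92
tool_pos: [564.8, 396.6, 34.0]
tcp_rot: [180.0, 0.0, 1.5]
ft_force: [-0.4, -0.3, -2.1]
finger_gap: 50.5
grip_force: 64.0
```

```bash
python3 held.py 650.8 159 35 7.1
```

```text
t 49.925 [-0.4 -0.3 -2.1] 50.5 63.98435354232788
n 34226 top z(tool) -37.0 x [-39.7  29.2  77. ] y [-24.7   0.3  25.6]
((16.738536834716797, 0.62518310546875), (73.61853790283203, 122.00410461425781), 89.9822769165039)
at [564.9 396.6  34.1] [1.7999e+02 3.0000e-02 1.4800e+00] | tool d: 79.7 239.8 -0.9 rz -0.098
```

>>> {"op": "apply_moves", "data": {
  "rows": [
    [8,24,0,0,0,0],
    [14,42,0,0,0,0],
    [17,51,0,0,0,0],
    [17,51,0,0,0,0],
    [14,42,0,0,0,-0.05]
  ]
}}

```text
time: 50.6
tool_pos: [641.2, 185.4, 34.7]
tcp_rot: [180.0, -0.0, 4.3]
ft_force: [0.6, -0.7, -1.5]
finger_gap: 50.4
grip_force: 63.9
```

>>> {"op": "apply_moves", "data": {
  "rows": [
    [11,29,0,0,0,-0.048],
    [0,0,12,0,0,0],
    [0,0,12,0,0,0],
    [0,0,5,0,0,0],
    [0,0,0,0,0,0]
  ]
}}

```text
time: 51.22
tool_pos: [652.5, 161.3, 4.4]
tcp_rot: [180.0, 0.1, 7.2]
ft_force: [0.1, -0.2, -2.5]
finger_gap: 50.7
grip_force: 63.9
```

>>> {"op": "apply_moves", "data": {
  "rows": [
    [0,0,0,0,0,0],
    [0,0,0,0,0,0],
    [0,0,0,0,0,0],
    [0,0,0,0,0,0],
    [0,0,0,0,0,0]
  ]
}}

```text
time: 51.85
tool_pos: [653.6, 160.5, 5.6]
tcp_rot: [-180.0, -0.0, 7.1]
ft_force: [-0.5, -0.8, -2.0]
finger_gap: 50.5
grip_force: 63.9
```

```bash
python3 held.py 650.8 159 -11 7.1
python3 - <<'E'
import cv2
from bench import eyes
cv2.imwrite("pics/w14.png",eyes.snapshot("wrist")[0][20:400,120:520,::-1])
E
```

```text
t 51.85 [-0.5 -0.8 -2. ] 50.5 63.91035318374634
n 34262 top z(tool) -37.0 x [-39.7  29.1  76.9] y [-24.7   0.3  25.6]
((16.640995025634766, 5.679807662963867), (63.93623352050781, 122.12670135498047), 89.95572662353516)
at [653.6 160.5   5.5] [-180.      0.      7.09] | tool d: -3.0 1.1 16.5 rz -0.000
```

View pics/w14.png

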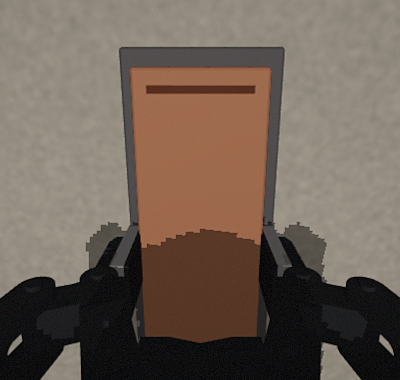

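The long tile is over its batt and needs about 3 mm back and 1 mm right, then lowering.

>>> {"op": "apply_moves", "data": {
  "rows": [
    [-2.8,1,5,0,0,0],
    [0,0,7,0,0,0],
    [0,0,2,0,0,0],
    [0,0,1,0,0,0],
    [0,0,0,0,0,0]
  ]
}}

```text
time: 52.58
tool_pos: [651.1, 159.2, -9.5]
tcp_rot: [-180.0, -0.0, 7.1]
ft_force: [0.3, -0.4, -2.9]
finger_gap: 50.4
grip_force: 63.9
```

>>> {"op": "apply_moves", "data": {
  "rows": [
    [0,0,0.7,0,0,0],
    [0,0,0,0,0,0],
    [0,0,0,0,0,0],
    [0,0,0.7,0,0,0],
    [0,0,0,0,0,0]
  ]
}}

```text
time: 53.2
tool_pos: [650.9, 159.2, -11.0]
tcp_rot: [180.0, 0.0, 7.1]
ft_force: [0.5, -0.1, -1.9]
finger_gap: 50.3
grip_force: 63.9
```

Run:
```python
from h import *
go(650.8,159,-11,7.1); print(sense()["ft_force"])
```

```text
at [650.9 159.2 -11. ] [1.80e+02 1.00e-02 7.09e+00] | tool d: -0.1 0.2 -0.0 rz -0.000
[ 0.45482956 -0.08788212 -1.87568941]
```

>>> {"op": "apply_moves", "data": {
  "rows": [
    [0,0,0.5,0,0,0],
    [0,0,0,0,0,0],
    [0,0,0.4,0,0,0],
    [0,0,0,0,0,0],
    [0,0,0,0,0,0]
  ]
}}

```text
time: 53.82
tool_pos: [651.1, 159.3, -11.3]
tcp_rot: [-180.0, -0.0, 7.1]
ft_force: [-4.3, -1.9, 6.8]
finger_gap: 50.7
grip_force: 64.8
```

Contact. Release, rise, and check everything from the top.

>>> {"op": "apply_moves", "data": {
  "rows": [
    [0,0,0,0,0,0],
    [0,0,0,0,0,0],
    [0,0,0,0,0,0],
    [0,0,0,0,0,0],
    [0,0,0,0,0,0]
  ],
  "fingers": 85
}}

```text
time: 54.45
tool_pos: [650.9, 159.2, -11.9]
tcp_rot: [-180.0, 0.0, 7.1]
ft_force: [-0.4, 0.7, 0.1]
finger_gap: 85.1
grip_force: 0.0
```

>>> {"op": "apply_moves", "data": {
  "rows": [
    [0,0,-15,0,0,0],
    [0,0,-30,0,0,0],
    [0,0,-30,0,0,0],
    [-20,30,-40,0,0,0],
    [-30,50,-40,0,0,0]
  ]
}}

```text
time: 55.08
tool_pos: [614.3, 80.0, 141.5]
tcp_rot: [180.0, -0.1, 7.2]
ft_force: [0.9, -0.1, 0.6]
finger_gap: 85.3
grip_force: 0.0
```

>>> {"op": "apply_moves", "data": {
  "rows": [
    [-40,40,0,0,0,0],
    [-40,40,0,0,0,0],
    [-40,20,0,0,0,0],
    [0,0,0,0,0,0],
    [0,0,0,0,0,0]
  ]
}}

```text
time: 55.7
tool_pos: [508.1, -34.2, 139.9]
tcp_rot: [180.0, -0.1, 7.1]
ft_force: [-0.4, 0.1, -0.1]
finger_gap: 84.9
grip_force: 0.0
```

Run:
```python
from h import *
P=snaps(); cv2.imwrite("pics/end.png",P[0][1][:,:,::-1])
for k,b in dict(long=(650.8,159,7),oval=(662,-151,-.3),short=(362.5,-267,7.5),hex=(371.4,285.6,4.2),disc=(556.5,-370,0)).items():
    for n in (0,1):
        r=[fit(P[n:n+1],[[k,0,8,26,*b]],[0],"tile",(4,2))]
        print(k,n,r[0][0].round(1),round(r[0][1]/r[0][2],3))
T=P[0]
```

```text
long 0 [651.7 159.4   7.2] 0.007
long 1 [647.9 162.    6.9] 0.014
oval 0 [ 6.62e+02 -1.51e+02 -3.00e-01] nan
oval 1 [ 658.6 -147.     0. ] 0.013
short 0 [ 360.1 -267.9   13.8] 6.542
short 1 [ 359.  -261.7    7.8] 0.024
hex 0 [371.3 286.    3.2] 0.005
hex 1 [368.5 288.    4.7] 0.016
disc 0 [ 556.8 -370.9    2.7] 0.007
disc 1 [ 544.4 -364.4    5.8] 2.152
  return _methods._mean(a, axis=axis, dtype=dtype,
  ret = ret.dtype.type(ret / rcount)
```

View pics/end.png

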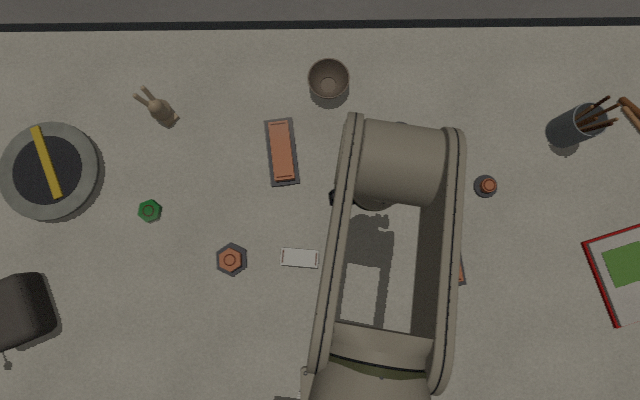

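Long, hex and disc are centred in the top view. The oval and short, hidden by the arm here, match their batts in the side camera. All are within about 1.5 mm, and the green and white look-alikes are untouched.

```bash
python3 -c "
from bench import job; print(job.hand_in())"
```

```text
the job is handed in; nothing more can be done
None
```

All five tiles lie on their matching batts, within about 1.5 mm of centre by the cameras, and the job is handed in at about 56 s; one early grasp of the disc closed on air just above it and moved nothing.

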